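Latch the hold-down bar, then draw the centring spindle half out and hold it

TASK

Swing the hold-down bar by its knob over the stack of sanding discs on the jig until it rests fully home in its catch, the spindle staying down meanwhile. Then grip the centring spindle and draw it straight up, without levering it sideways in the discs, until the dark ring on its shank is level with the top of the stack (half way, 35 mm up), and finish holding it there upright in the gripper, the bar still latched and the discs still down. Do not pull it right out, and leave the other things where they are.

Things in the scene. Friction and masses are not known exactly. Their poses are not given: they have to be found in the camera images.
- jig: Stacking jig bolted to the table: aluminium plate 220 x 150 x 12 mm with 4 fence posts (tops at z = 55 mm), pivot post and catch. Origin on the table at the spindle's axis; plate from x = -120 to 100, y = -75 to 75 mm; z up. Pivot at x = 72, y = -38. Catch: steel bracket open to -y, 12 mm wide at x = -68, y = -22 to -48, roof top at z = 99 mm.
- bar (a joint): Swing of the hold-down bar about its upright pivot, rad. 0 = home in the catch, at its stop, the bar pointing along the jig's -x over the -y side of the stack; grows (counter-clockwise from above) to at most 1.5 as it opens towards the jig's -y. Swings level, stays where left (friction 0.2 N m, no spring); starts well open.
- bar_hinge (a point): Point on the bar's upright pivot axis, at the bar's underside, 85 mm above the table. Turns with the bar, which extends along its own -x.
- bar_knob (a point): On the axis of the round black upright knob (16 mm diameter, z = 93 to 140 mm) at the bar's free end; this point is at z = 122 mm, 172 mm from the pivot axis. Bar: flat steel 16 to 18 mm wide, 8 mm thick, top at z = 93 mm. When home, the knob is at x = -100, y = -38 mm in the jig's frame, 18 mm clear of the catch. Axes turn with the bar.
- stack: Bound stack of stiff fibre-backed sanding discs, loose on the jig's plate between the fence posts (2 mm play): 100 mm diameter, 70 mm high, 0.9 kg, 21 mm bore. Origin at the centre of its underside, 12 mm above the table; z up along the bore; top at z = 82 mm. The bar, when home, passes 3 mm above it.
- spindle: Loose steel centring spindle, upright in the stack's bore, foot on the plate: shank 20 mm diameter (0.5 mm play all round), grip barrel 26 mm diameter from 95 to 145 mm above the foot, about 0.3 kg. Origin at the centre of its foot, 12 mm above the table when down; z up along it. Dark ring round the shank 35 mm above the foot, hidden in the bore at first.
- spindle_grip (a point): Point on the spindle's axis in its grip barrel, 123 mm above its foot (22 mm below the spindle's top): z = 135 mm when down.
- disc_stack: Bystander: larger stack of discs without a hole, 125 mm diameter, 50 mm high, loose beside the jig. Origin at the centre of its underside.
- small_stack: Bystander: small stack of discs, 72 mm diameter, 40 mm high, loose on the table on the jig's -y side, below the height of the bar's swing. Origin at the centre of its underside.
- die_ring: Bystander: dark steel cutting ring, 110 mm diameter, 30 mm high, open in the middle, loose. Origin at the centre of its underside.
- tape_roll: Bystander: roll of packing tape lying flat, 96 mm diameter, 45 mm high, loose. Origin at the centre of its underside.
- brush: Bystander: dusting brush lying on the table, left of the jig, under 60 mm high. Origin at the middle of its underside; x along it.
- wrench: Bystander: steel wrench lying on the table, right of the jig, under 20 mm high. Origin at the middle of its underside; x along it.

How it is judged:
By the outcome, as a careful person would: the job done as asked, in the order asked, and still so for the second after the job is handed in, while the arm keeps its last pose, push and grip.
It also fails if it takes over 48 s, if anything falls off the work surface, if the arm or the gripper's body presses on something with over 40 N, if the wrist force passes 120 N, or if a joint passes its speed limit or range.

ROBOT

A 6-joint arm with a two-finger parallel gripper is mounted at the origin on the work surface. World frame = base frame: x ahead of the robot, y to its left, z up, the work surface at z = 0. Lengths are in m, angles in degrees, forces in N, time in s.
With the tool pointing down it reaches from about 0.375 to 0.975 m from the base axis. Payload 3.8 kg.
Tool frame: the origin (TCP) lies midway between the tips of the shut fingers; the grasp point (between the pads) lies 19 mm behind it; y points along the fingers, x is the direction in which the jaws open and shut, and the axes are right-handed (so a half turn about y gives the same grasp; the last joint's range is limited). The gripper opens to 85 mm and grips with 20 to 120 N. Pads are 22 mm wide; open, the fingers measure 114 mm over their backs; the gripper's body (76 mm by 85 mm) begins 54 mm behind the grasp point. The pads swing forward as they close: fully open they stand 13 mm farther back than shut.
Start: joints at [-72.244, 15.12, 91.902, -0, 72.978, -2.114], TCP at [0.229, -0.635, 0.231] pointing down, gripper open.
Joint ranges: [-150.88, 150.88], [-54.13, 125.18], [17.81, 147.31], [-75.09, 255.09], [0, 152.58], [-146.25, 146.25]. Speed limits (degrees/s): [147.25, 147.25, 180, 180, 180, 180].

INTERFACE

Orientations are given as [roll, pitch, yaw] about the fixed x, y, z axes, in that order (R = Rz(yaw) Ry(pitch) Rx(roll)).
In Python, from workcell import bot gives the robot as it stands. The module is installed in compiled form; this text tells all that it offers.
- The arm moves only by the tool send_rows, never from a script. Its argument "motion" is a list of rows, each an object with "rotation": the turn, a rotation vector about the tool's x, y, z in rad, a list of three; "dp": the shift along the tool's x, y, z in m, a list of three; "grip": the closure in counts, from 0 (fully open) to 255 (shut). In form: [{"rotation": [ax, ay, az], "dp": [dx, dy, dz], "grip": grip}, ...]. A call has 1 to 12 rows; each row is the pose to reach, as a shift and turn from the pose commanded when the call began, along the tool's axes at that moment; what a row does not reach only later rows make up. A row lasts 1/8 s, in which the tool goes at most 62.5 mm and 10.7 degrees, less where a joint would pass 70% of its speed; a pose out of reach is approached as far as the arm can. A call with a gripper value outside its range is refused whole. The fingers move at their own pace and stop on an object; "newtons" is the grip in N (left out, the last holds). Time passes only in rows, so rows that repeat a pose let the fingers close. It gives the time, the measured TCP pose, the force and the opening at its end, in the units of the state.
- bot.get_obs(): the state, without advancing time (a new reading comes with each control period).
- bot.get_image(name): name is "scene" or "top" or "wrist"; returns (picture, depth): 480x640x3 uint8, blue, green, red; 480x640 float32, m along the optical axis (not along the pixel's ray), 0 where there is no reading.
- bot.camera_model(name): a dict with "mtx" (3x3 intrinsics, pixels), "T" (4x4, takes a point from camera to world coordinates). Camera axes: x right, y down, z forward; pixel columns grow to the right and rows downward; lengths in m; the calibration is good to about 2 mm. The wrist camera is an equidistant fisheye: a pixel r from the principal point sees the ray r / f radians off the axis. A picture is of the moment at which its call begins: read the wrist's pose just before it. camera_model takes no time and is no camera call; for the wrist camera it gives the pose at the moment of the call.
- bot.finish_job(): hands the job in, once; it reports no verdict.
The state is a dict: "clock": time; "qpos": joint angles; "joint_velocities": joint speeds; "tau": joint torques, N m; "ee_pos": TCP position; "tool_rot": TCP orientation; "force": force on the tool from outside, world axes, zero at the start; "torque": the same for the moment, N m; "finger_gap": finger opening in m.
Only numpy, scipy, OpenCV 4.12 (cv2) and the standard library are available. Lean on these libraries where they do the work, as an engineer would, in place of code of your own. Each camera call takes 0.05 s, during which the arm holds its last target.

## Working session

There is one attempt and no reset: what is moved stays moved. The work goes in short steps, Python scripts to look and compute and a tool call to move; the robot and the scene stay as the last step left them, time stands still between calls to the robot, and variables do not carry over. Pictures are saved under pics/ and viewed, and the job is handed in when it is done.

Besides the shell and the picture viewer there is one more tool, called in YAML: its name, and indented under it one key for each argument. send_rows: Moves the arm, as the interface text tells. Its arguments: {"type":"object","properties":{"motion":{"type":"array","items":{"type":"object","properties":{"rotation":{"type":"array","items":{"type":"number"}},"dp":{"type":"array","items":{"type":"number"}},"grip":{"type":"number"}}}},"newtons":{"type":"number"}},"required":["motion"]}

```bash
mkdir -p pics; python3 - <<'E'
from workcell import bot
import cv2,numpy as np
print(bot.get_obs())
for n in ["scene","top"]:
    m=bot.camera_model(n);print(n,m)
    p,d=bot.get_image(n);cv2.imwrite(f"pics/{n}0.png",p);np.save(f"pics/{n}0d.npy",d)
E
```

```text
{'clock': 0.0, 'qpos': array([-7.22434464e+01,  1.51693886e+01,  9.19838596e+01, -2.50495732e-03,
        7.29774397e+01, -2.11539977e+00]), 'joint_velocities': array([-1.20336800e-03, -7.01607605e-03, -2.93713321e-02,  7.09753962e-05,
        4.51939746e-02, -6.36000129e-02]), 'tau': array([ 1.11868078e-03, -5.15108871e+01, -3.67315900e+01,  1.88519180e-04,
        1.29348447e-02, -4.29168509e-06]), 'ee_pos': array([ 0.22918662, -0.63409799,  0.22993477]), 'tool_rot': array([-89.99756791,   0.13068721, -70.12730776]), 'force': array([-0.44446168, -0.36634194,  1.136962  ]), 'torque': array([ 0.04791919, -0.0293316 ,  0.0024539 ]), 'finger_gap': 0.08532938671223826}
scene {'mtx': array([[527.27541056,   0.        , 321.55552307],
       [  0.        , 527.27541056, 252.65383498],
       [  0.        ,   0.        ,   1.        ]]), 'T': array([[ 0.64613916,  0.42501583, -0.63392881,  1.33356752],
       [ 0.76290517, -0.33582831,  0.55244461, -0.54925895],
       [ 0.02190646, -0.84058366, -0.54123859,  0.73182799],
       [ 0.        ,  0.        ,  0.        ,  1.        ]])}
top {'mtx': array([[535.76272107,   0.        , 319.20404261],
       [  0.        , 535.76272107, 240.82650789],
       [  0.        ,   0.        ,   1.        ]]), 'T': array([[ 2.51173394e-03, -9.91962263e-01,  1.26509132e-01,
         4.95489906e-01],
       [-9.99683231e-01,  6.77358675e-04,  2.51590734e-02,
         8.17748040e-02],
       [-2.50425435e-02, -1.26532251e-01, -9.91646338e-01,
         1.07421912e+00],
       [ 0.00000000e+00,  0.00000000e+00,  0.00000000e+00,
         1.00000000e+00]])}
```

View pics/scene0.png

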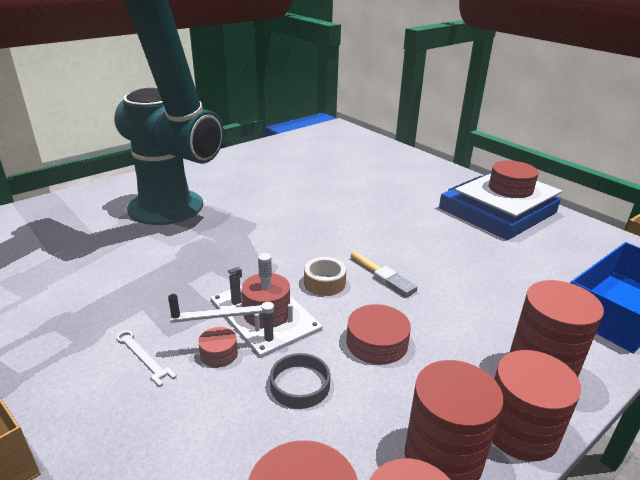

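View pics/top0.png

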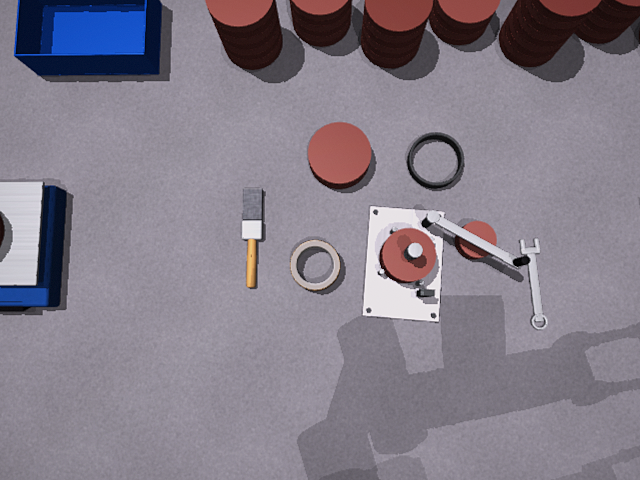

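```bash
python3 - <<'E'
import cv2
p=cv2.imread("pics/top0.png")
cv2.imwrite("pics/tz.png",cv2.resize(p[195:335,350:550],None,fx=4,fy=4,interpolation=cv2.INTER_CUBIC))
p=cv2.imread("pics/scene0.png")
cv2.imwrite("pics/sz.png",cv2.resize(p[240:390,150:350],None,fx=4,fy=4,interpolation=cv2.INTER_CUBIC))
E
```

```text
(no output)
```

View pics/tz.png

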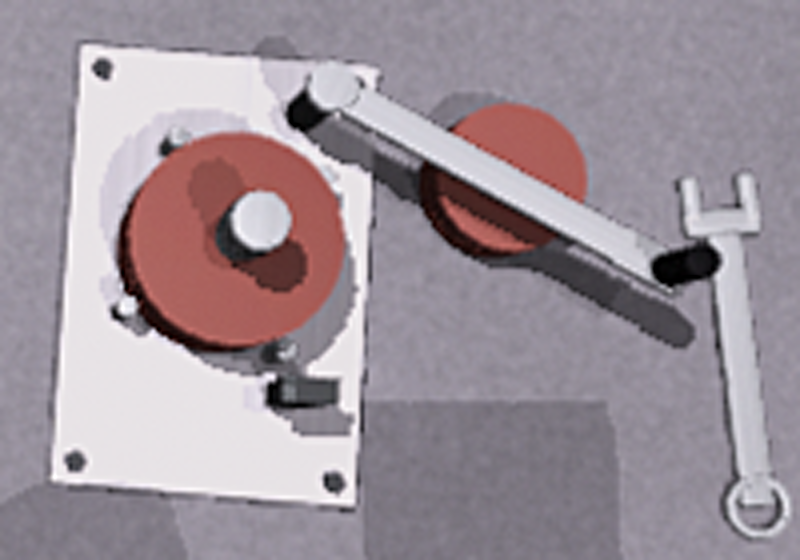

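View pics/sz.png

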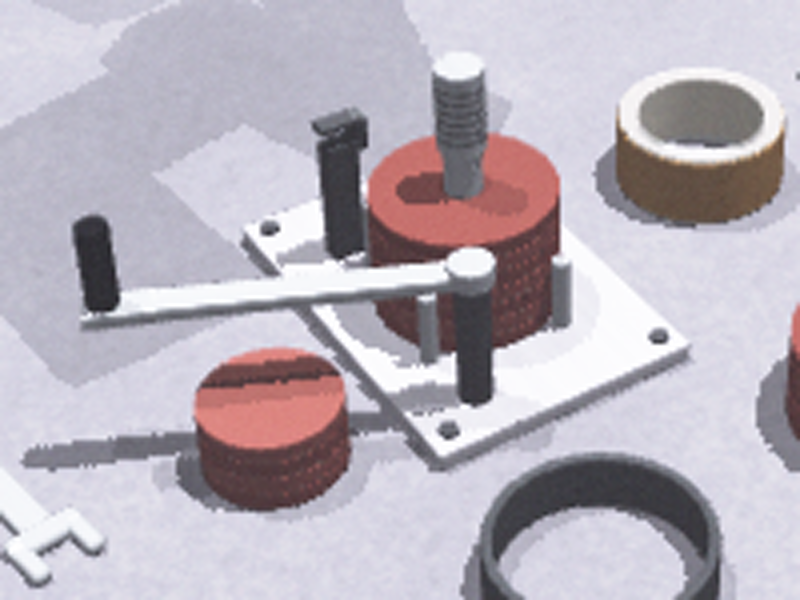

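```bash
cat > h.py <<'E'
import numpy as np
def ray(m,u,v,z):
    K,T=m["mtx"],m["T"]
    d=T[:3,:3]@np.array([(u-K[0,2])/K[0,0],(v-K[1,2])/K[1,1],1]);o=T[:3,3]
    return o+d*(z-o[2])/d[2]
def proj(m,p):
    c=m["T"][:3,:3].T@(np.array(p)-m["T"][:3,3]);q=m["mtx"]@c;return q[:2]/q[2]
E
python3 - <<'E'
from workcell import bot
import cv2,numpy as np
from h import *
m=bot.camera_model("top");s=bot.camera_model("scene")
C=[ray(m,350+a/4-.4,195+b/4-.4,.012) for a,b in [(83,43),(378,68),(356,507),(52,482)]]
C=np.array(C)[:,:2];print(C, [np.linalg.norm(C[i]-C[i-1]) for i in range(4)])
# jig: tl=(+100,+75), tr=(100,-75), br=(-120,-75), bl=(-120,75)
L=np.array([[.1,.075],[.1,-.075],[-.12,-.075],[-.12,.075]])
lc=L.mean(0);cc=C.mean(0);H=(L-lc).T@(C-cc);a=np.arctan2(H[0,1]-H[1,0],H[0,0]+H[1,1])
R=np.array([[np.cos(a),-np.sin(a)],[np.sin(a),np.cos(a)]]);o=cc-R@lc
print("jig",o,np.degrees(a))
W=lambda x,y:(o+R@[x,y])
print("pivot",W(.072,-.038),"home knob",W(-.1,-.038))
p,d=cv2.imread("pics/top0.png"),None
# spindle top circle (261,219) z=.157 ; pivot cap (334,87); knob top (700,262), z .14
f=lambda a,b,z:ray(m,350+a/4-.4,195+b/4-.4,z)
g=lambda a,b,z:ray(s,150+a/4-.4,240+b/4-.4,z)
print("spindle",f(261,220,.157),g(459,67,.157))
print("knob",f(701,260,.14),g(92,222,.14))
print("pivot",f(334,88,.1),g(471,262,.1))
print("stack",f(237,238,.082))
E
```

```text
[[ 0.70287062  0.00599341]
 [ 0.68980197 -0.14118389]
 [ 0.47247372 -0.12468181]
 [ 0.4841405   0.02324462]] [np.float64(0.2194093647039467), np.float64(0.14775637623596277), np.float64(0.21795385836071154), np.float64(0.14838578472939437)]
jig [ 0.59729031 -0.05994873] -4.5415006543464305
pivot [ 0.66605536 -0.10353046] home knob [ 0.4945954 -0.0899113]
spindle [ 0.59722263 -0.05908655  0.157     ] [ 0.60021359 -0.06040485  0.157     ]
knob [ 0.58161502 -0.25127804  0.14      ] [ 0.58090815 -0.25109192  0.14      ]
pivot [ 0.66443512 -0.10239667  0.1       ] [ 0.67052732 -0.10532528  0.1       ]
stack [ 0.59715167 -0.05935988  0.082     ]
```

```bash
cat >> h.py <<'E'
from scipy.spatial.transform import Rotation as Ro
def rel(targets,base=None):
    """targets: (x,y,z,yaw) with tool down -> dp, rotation in tool axes of current pose"""
    from workcell import bot
    if base is None:
        o=bot.get_obs();p=np.array(o["ee_pos"]);R=Ro.from_euler("xyz",o["tool_rot"],degrees=True)
    else: p=np.array(base[:3]);R=Ro.from_euler("xyz",[-90,0,base[3]],degrees=True)
    for x,y,z,w in targets:
        dp=R.inv().apply(np.array([x,y,z])-p);rv=(R.inv()*Ro.from_euler("xyz",[-90,0,w],degrees=True)).as_rotvec()
        print(np.round(dp,4),np.round(rv,4))
E
python3 -c "
from h import *
rel([(.581,-.2515,.2,-30)])"
```

```text
[-0.2403  0.0306  0.4609] [-0.0008 -0.7004 -0.0019]
```

send_rows:
  motion:
    - {"dp":[-0.024,0.003,0.046],"rotation":[0,-0.07,0],"grip":153}
    - {"dp":[-0.048,0.006,0.092],"rotation":[0,-0.14,0],"grip":153}
    - {"dp":[-0.072,0.009,0.138],"rotation":[0,-0.21,0],"grip":153}
    - {"dp":[-0.096,0.012,0.184],"rotation":[0,-0.28,0],"grip":153}
    - {"dp":[-0.12,0.015,0.23],"rotation":[0,-0.35,0],"grip":153}
    - {"dp":[-0.144,0.018,0.277],"rotation":[0,-0.42,0],"grip":153}
    - {"dp":[-0.168,0.021,0.323],"rotation":[0,-0.49,0],"grip":153}
    - {"dp":[-0.192,0.024,0.369],"rotation":[0,-0.56,0],"grip":153}
    - {"dp":[-0.216,0.027,0.415],"rotation":[0,-0.63,0],"grip":153}
    - {"dp":[-0.24,0.031,0.461],"rotation":[-0.001,-0.7,-0.002],"grip":153}
    - {"dp":[-0.24,0.031,0.461],"rotation":[-0.001,-0.7,-0.002],"grip":153}
    - {"dp":[-0.24,0.031,0.461],"rotation":[-0.001,-0.7,-0.002],"grip":153}

```text
clock: 1.6
ee_pos: [0.581, -0.2522, 0.1997]
tool_rot: [-90.1, -0.0, -30.0]
force: [-0.4, 0.2, 1.0]
finger_gap: 0.0345
```

```bash
python3 - <<'E'
from workcell import bot
from h import *
import cv2
print(bot.get_obs());m=bot.camera_model("wrist");print(m)
rel([(.581,-.2515,.2,-30),(.581,-.2515,.112,-30)])
p,d=bot.get_image("wrist");cv2.imwrite("pics/w1.png",p)
E
```

```text
{'clock': 1.6, 'qpos': array([-25.65079793,  11.86517848,  99.27313809,  -0.14117859,
        68.85641257,   4.39048421]), 'joint_velocities': array([-1.4704434 , -0.5807621 ,  0.07586976, -0.03400167, -0.06173715,
        0.01685024]), 'tau': array([ 1.01619065e+00, -4.72548401e+01, -3.59476018e+01,  7.93013186e-02,
       -1.93998642e-02,  6.81816964e-04]), 'ee_pos': array([ 0.58096131, -0.25224783,  0.19967239]), 'tool_rot': array([-9.01308936e+01, -1.52775239e-02, -2.99903467e+01]), 'force': array([-0.4413664 ,  0.21506218,  1.00463678]), 'torque': array([ 0.00552358, -0.01443697, -0.0316389 ]), 'finger_gap': 0.0344660935538755}
{'mtx': array([[371.64829954,   0.        , 318.13713168],
       [  0.        , 371.64829954, 237.16091404],
       [  0.        ,   0.        ,   1.        ]]), 'T': array([[ 0.86600705, -0.48274791, -0.13033125,  0.61512287],
       [-0.50003041, -0.83546005, -0.22798267, -0.1934573 ],
       [ 0.00117161,  0.26260419, -0.96490293,  0.34265016],
       [ 0.        ,  0.        ,  0.        ,  1.        ]])}
[-0.0003 -0.0003  0.0007] [0.0023 0.0002 0.0003]
[-0.0004  0.0877  0.0009] [0.0023 0.0002 0.0003]
```

View pics/w1.png

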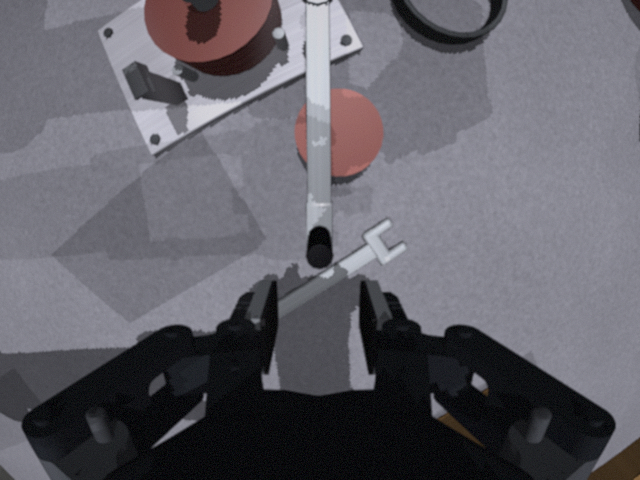

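```bash
cat >> h.py <<'E'
def wray(m,u,v,z):
    K,T=m["mtx"],m["T"];a=(u-K[0,2])/K[0,0];b=(v-K[1,2])/K[1,1];r=np.hypot(a,b)
    d=np.array([a/r*np.sin(r),b/r*np.sin(r),np.cos(r)]) if r>1e-9 else np.array([0,0,1.])
    d=T[:3,:3]@d;o=T[:3,3];return o+d*(z-o[2])/d[2]
E
python3 - <<'E'
from workcell import bot
from h import *
m=bot.camera_model("wrist")
print(wray(m,319.5,255,.14),wray(m,319,232,.093),wray(m,204,3,.157))
E
```

```text
[ 0.58286199 -0.2515918   0.14      ] [ 0.58353456 -0.25021058  0.093     ] [ 0.60159363 -0.09982915  0.157     ]
```

send_rows:
  motion:
    - {"dp":[0,0.03,0.001],"rotation":[0.002,0,0],"grip":153}
    - {"dp":[0,0.06,0.001],"rotation":[0.002,0,0],"grip":153}
    - {"dp":[0,0.088,0.001],"rotation":[0.002,0,0],"grip":153}
    - {"dp":[0,0.088,0.001],"rotation":[0.002,0,0],"grip":153}

```text
clock: 2.15
ee_pos: [0.5788, -0.2521, 0.1094]
tool_rot: [-90.0, 0.3, -30.2]
force: [-0.1, 0.5, 0.2]
finger_gap: 0.0344
```

```bash
python3 - <<'E'
from h import *
# arc; trailing finger leads: gap34, knob16 -> knob lags 9mm
piv=np.array([.6665,-.1035]);r=.172
t=[]
for a in range(240,178,-6):
    th=np.radians(a)
    t.append((piv[0]+r*np.cos(th),piv[1]+r*np.sin(th),.112,a-270))
rel(t); print(t[-1],a)
E
```

```text
[ 0.0017 -0.0026  0.0005] [ 0.0003 -0.0027 -0.0046]
[-0.0163 -0.0025  0.0014] [ 0.0005  0.102  -0.0046]
[-0.0341 -0.0024  0.0042] [ 0.0007  0.2067 -0.0045]
[-0.0515 -0.0023  0.0088] [ 0.001   0.3114 -0.0045]
[-0.0683 -0.0022  0.0152] [ 0.0012  0.4162 -0.0044]
[-0.0844 -0.0022  0.0233] [ 0.0015  0.5209 -0.0044]
[-0.0995 -0.0021  0.0331] [ 0.0017  0.6256 -0.0043]
[-0.1135 -0.0021  0.0444] [ 0.0019  0.7303 -0.0043]
[-0.1263 -0.002   0.0571] [ 0.0022  0.835  -0.0042]
[-0.1377 -0.0019  0.071 ] [ 0.0024  0.9398 -0.0041]
[-0.1475 -0.0019  0.0861] [ 0.0026  1.0445 -0.004 ]
(np.float64(0.4945), np.float64(-0.10349999999999997), 0.112, -90) 180
```

send_rows:
  motion:
    - {"dp":[-0.018,0,0.001],"rotation":[0,0.103,0],"grip":153}
    - {"dp":[-0.036,0,0.004],"rotation":[0,0.207,0],"grip":153}
    - {"dp":[-0.053,0,0.008],"rotation":[0,0.312,0],"grip":153}
    - {"dp":[-0.07,0,0.015],"rotation":[0,0.417,0],"grip":153}
    - {"dp":[-0.086,0,0.023],"rotation":[0,0.522,0],"grip":153}
    - {"dp":[-0.101,0,0.033],"rotation":[0,0.626,0],"grip":153}
    - {"dp":[-0.115,0,0.044],"rotation":[0,0.731,0],"grip":153}
    - {"dp":[-0.128,0,0.057],"rotation":[0,0.836,0],"grip":153}
    - {"dp":[-0.139,0,0.071],"rotation":[0,0.94,0],"grip":153}
    - {"dp":[-0.149,0,0.086],"rotation":[0,1.045,0],"grip":153}
    - {"dp":[-0.149,0,0.086],"rotation":[0,1.045,0],"grip":153}

```text
clock: 3.52
ee_pos: [0.4967, -0.103, 0.1139]
tool_rot: [-89.8, -0.1, -89.8]
force: [-1.1, -0.4, 0.0]
finger_gap: 0.034
```

```bash
python3 - <<'E'
from workcell import bot
from h import *
import cv2
m=bot.camera_model("wrist");np.save("pics/m2.npy",m,allow_pickle=True)
p,d=bot.get_image("wrist");cv2.imwrite("pics/w2.png",p)
E
```

```text
(no output)
```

View pics/w2.png

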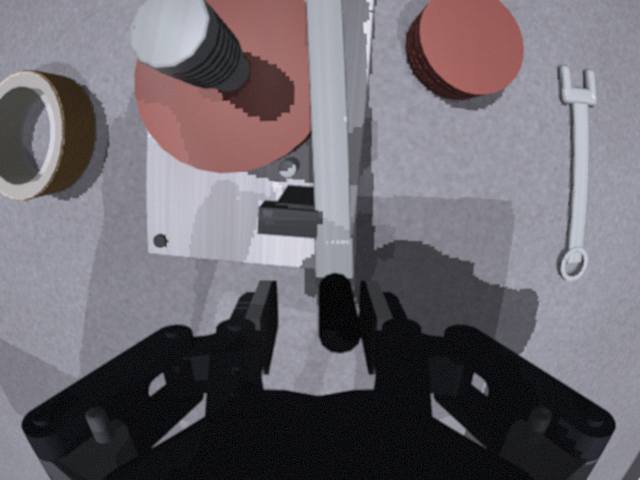

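send_rows:
  motion:
    - {"dp":[-0.006,0,0],"rotation":[0,0.03,0],"grip":153}
    - {"dp":[-0.012,0,0],"rotation":[0,0.06,0],"grip":153}
    - {"dp":[-0.016,0,0],"rotation":[0,0.08,0],"grip":153}
    - {"dp":[-0.018,0,0],"rotation":[0,0.08,0],"grip":153}
    - {"dp":[-0.018,0,0],"rotation":[0,0.08,0],"grip":153}

```text
clock: 4.2
ee_pos: [0.4961, -0.085, 0.1123]
tool_rot: [-89.9, -0.0, -94.4]
force: [0.2, -2.3, 0.1]
finger_gap: 0.0345
```

send_rows:
  motion:
    - {"dp":[-0.001,0,0],"rotation":[0,0,0],"grip":153}
    - {"dp":[-0.002,0,0],"rotation":[0,0,0],"grip":153}
    - {"dp":[-0.003,0,0],"rotation":[0,0,0],"grip":153}
    - {"dp":[-0.003,0,0],"rotation":[0,0,0],"grip":153}

```text
clock: 4.7
ee_pos: [0.496, -0.0815, 0.1119]
tool_rot: [-89.9, -0.0, -94.5]
force: [0.1, -0.3, -0.0]
finger_gap: 0.0341
```

send_rows:
  motion:
    - {"dp":[-0.001,0,0],"rotation":[0,0,0],"grip":153}
    - {"dp":[-0.002,0,0],"rotation":[0,0,0],"grip":153}
    - {"dp":[-0.002,0,0],"rotation":[0,0,0],"grip":153}

```text
clock: 5.08
ee_pos: [0.4961, -0.0805, 0.112]
tool_rot: [-89.9, -0.1, -94.5]
force: [-1.2, -3.7, 0.7]
finger_gap: 0.0344
```

send_rows:
  motion:
    - {"dp":[-0.001,0,0],"rotation":[0,0,0],"grip":153}
    - {"dp":[-0.002,0,0],"rotation":[0,0,0],"grip":153}
    - {"dp":[-0.002,0,0],"rotation":[0,0,0],"grip":153}

```text
clock: 5.45
ee_pos: [0.4961, -0.0803, 0.1119]
tool_rot: [-89.9, -0.3, -94.4]
force: [-2.0, -11.7, 0.4]
finger_gap: 0.0343
```

```bash
python3 - <<'E'
from workcell import bot
from h import *
import cv2
p,d=bot.get_image("wrist");cv2.imwrite("pics/w3.png",p)
E
```

```text
(no output)
```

View pics/w3.png

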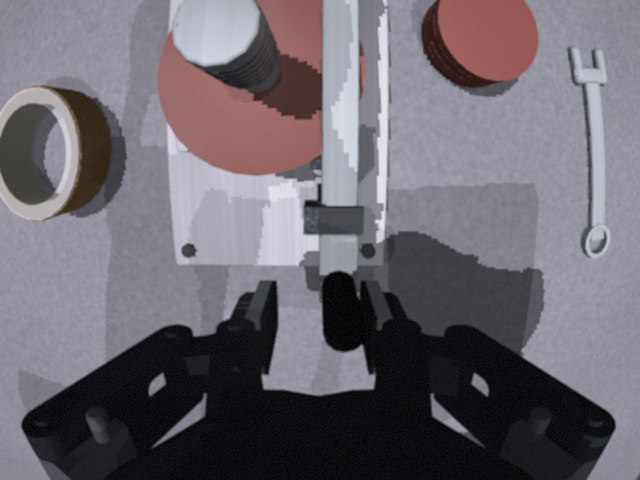

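send_rows:
  motion:
    - {"dp":[0.005,0,0],"rotation":[0,0,0],"grip":153}
    - {"dp":[0.011,0,0],"rotation":[0,0,0],"grip":153}
    - {"dp":[0.011,-0.002,0],"rotation":[0,0,0],"grip":153}
    - {"dp":[0.011,-0.03,0],"rotation":[0,0,0],"grip":153}
    - {"dp":[0.011,-0.07,0],"rotation":[0,0,0],"grip":153}
    - {"dp":[0.011,-0.11,0],"rotation":[0,0,0],"grip":100}
    - {"dp":[0.011,-0.11,0],"rotation":[0,0,0],"grip":0}

```text
clock: 6.38
ee_pos: [0.4983, -0.0889, 0.2267]
tool_rot: [-89.4, -0.1, -94.5]
force: [-0.3, -0.4, -0.4]
finger_gap: 0.0687
```

```bash
python3 - <<'E'
from workcell import bot
from h import *
import cv2
o=bot.get_obs();print(o["ee_pos"],o["tool_rot"],o["force"])
rel([(.598,-.06,.222,-94.5)])
p,d=bot.get_image("top");cv2.imwrite("pics/t3.png",cv2.resize(p[195:335,350:550],None,fx=4,fy=4,interpolation=cv2.INTER_CUBIC))
E
```

```text
[ 0.49834232 -0.08893605  0.22666395] [-8.94295772e+01 -5.83257956e-02 -9.44717692e+01] [-0.27684242 -0.43626558 -0.396977  ]
[-0.0366  0.0056  0.097 ] [-0.01    0.0005  0.001 ]
```

View pics/t3.png

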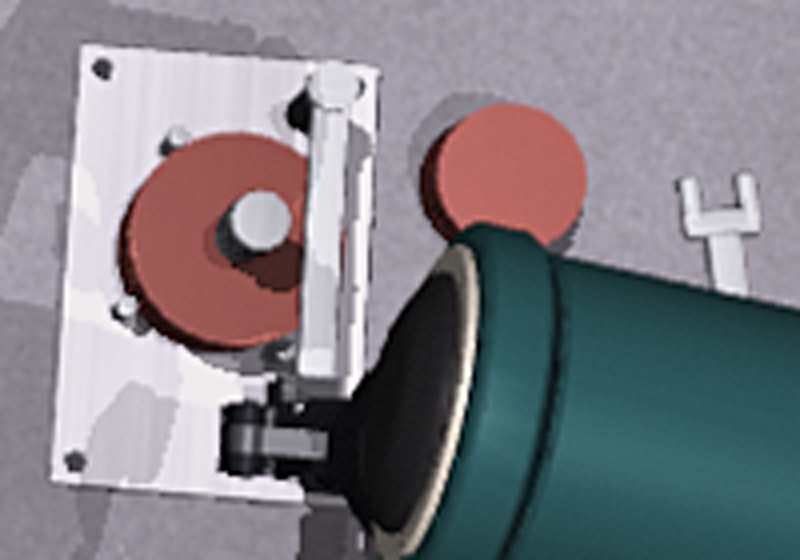

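send_rows:
  motion:
    - {"dp":[-0.018,0.003,0.02],"rotation":[-0.01,0,0],"grip":0}
    - {"dp":[-0.037,0.004,0.042],"rotation":[-0.01,0,0],"grip":0}
    - {"dp":[-0.037,0.004,0.042],"rotation":[-0.01,0,0],"grip":0}
    - {"dp":[-0.037,0.004,0.042],"rotation":[-0.01,0,0],"grip":0}

```text
clock: 6.92
ee_pos: [0.539, -0.055, 0.2167]
tool_rot: [-90.7, -0.0, -94.5]
force: [0.3, -0.8, 0.4]
finger_gap: 0.0855
```

```bash
python3 - <<'E'
from workcell import bot
from h import *
import cv2
o=bot.get_obs();print(o["ee_pos"],o["tool_rot"],o["force"])
m=bot.camera_model("wrist")
p,d=bot.get_image("wrist");cv2.imwrite("pics/w4.png",p)
np.savez("pics/m4.npz",T=m["T"],mtx=m["mtx"])
E
```

```text
[ 0.53900956 -0.05497726  0.21673295] [-9.06559056e+01 -1.88792706e-02 -9.44530396e+01] [ 0.28392633 -0.77424536  0.4085636 ]
```

View pics/w4.png

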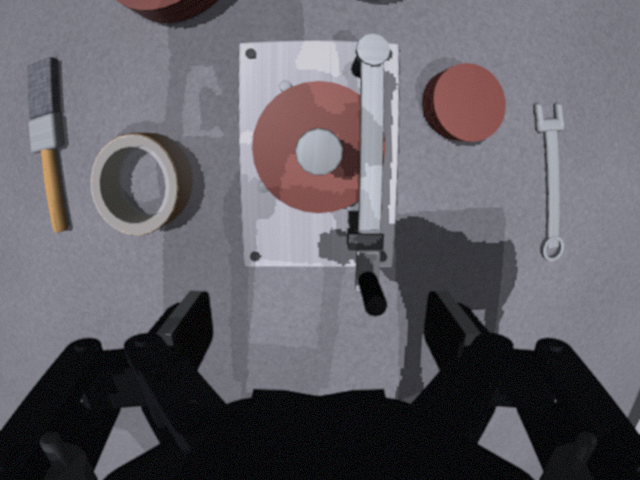

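```bash
python3 - <<'E'
from workcell import bot
from h import *
import cv2
o=bot.get_obs();print(o["ee_pos"],o["tool_rot"],o["force"],o["torque"])
m=np.load("pics/m4.npz")
p=cv2.imread("pics/w4.png");h=cv2.cvtColor(p,cv2.COLOR_BGR2HSV)
mask=((h[...,1]<60)&(h[...,2]>90)).astype(np.uint8)*255
sub=np.zeros_like(mask);sub[120:182,285:352]=mask[120:182,285:352]
n,l,st,ce=cv2.connectedComponentsWithStats(sub);
for s,c in zip(st[1:],ce[1:]):
  if s[4]>300: print(s,c,wray(m,c[0],c[1],.157))
print(wray(m,319,151.5,.157))
rel([(.5975,-.0595,.2167,-94.5)])
E
```

```text
[ 0.53905222 -0.05519632  0.21705469] [-9.06185763e+01 -1.97979361e-02 -9.44805376e+01] [ 0.08104453 -0.15675053 -0.74806005] [-0.01779438 -0.01889011  0.0105557 ]
[ 295  128   48   47 1768] [318.32239819 151.24943439] [ 0.59872626 -0.0582702   0.157     ]
[ 0.59856178 -0.05862408  0.157     ]
[-0.0003 -0.0003  0.0586] [0.0108 0.0003 0.0003]
```

send_rows:
  motion:
    - {"dp":[-0.001,0,0.03],"rotation":[0.0107,0,0],"grip":0}
    - {"dp":[-0.001,0,0.059],"rotation":[0.0107,0,0],"grip":0}
    - {"dp":[-0.001,0,0.059],"rotation":[0.0107,0,0],"grip":0}
    - {"dp":[-0.001,0,0.059],"rotation":[0.0107,0,0],"grip":0}
    - {"dp":[-0.001,0,0.059],"rotation":[0.0107,0,0],"grip":0}

```text
clock: 7.6
ee_pos: [0.598, -0.0587, 0.2176]
tool_rot: [-89.9, -0.0, -94.5]
force: [-0.3, -0.1, -0.4]
finger_gap: 0.0854
```

```bash
python3 - <<'E'
from workcell import bot
from h import *
import cv2
m=bot.camera_model("wrist")
p,d=bot.get_image("wrist");cv2.imwrite("pics/w5.png",p)
o=bot.get_obs();print(o["ee_pos"],o["tool_rot"],o["force"],o["torque"])
rel([(.598,-.0594,.116,-94.5)])
E
```

```text
[ 0.59816817 -0.05872333  0.21769665] [-8.98942207e+01 -1.49103839e-02 -9.44946255e+01] [-0.41295396  0.77205612  1.29559202] [ 0.00010706 -0.00067781  0.00469164]
[ 0.0007  0.1017 -0.0003] [-0.0018  0.0001  0.0003]
```

View pics/w5.png

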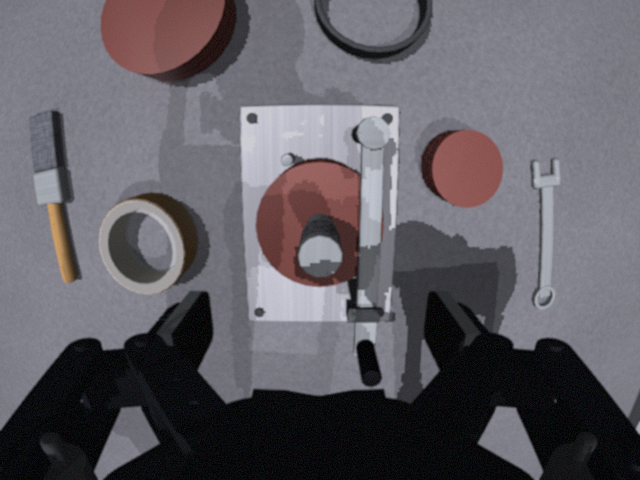

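send_rows:
  motion:
    - {"dp":[0.0007,0.04,0],"rotation":[-0.001,0,0],"grip":0}
    - {"dp":[0.0007,0.075,0],"rotation":[-0.001,0,0],"grip":0}
    - {"dp":[0.0007,0.101,0],"rotation":[-0.001,0,0],"grip":0}
    - {"dp":[0.0007,0.101,0],"rotation":[-0.001,0,0],"grip":100}
    - {"dp":[0.0007,0.101,0],"rotation":[-0.001,0,0],"grip":145}
    - {"dp":[0.0007,0.101,0],"rotation":[-0.001,0,0],"grip":155}
    - {"dp":[0.0007,0.101,0],"rotation":[-0.001,0,0],"grip":155}
    - {"dp":[0.0007,0.101,0],"rotation":[-0.001,0,0],"grip":155}
  newtons: 20

```text
clock: 8.65
ee_pos: [0.5997, -0.0595, 0.1174]
tool_rot: [-89.9, -0.0, -94.5]
force: [-0.1, -0.7, 0.4]
finger_gap: 0.0332
```

```bash
python3 - <<'E'
from workcell import bot
from h import *
import cv2
p,d=bot.get_image("wrist");cv2.imwrite("pics/w6.png",cv2.resize(p[200:420,180:460],None,fx=2.7,fy=2.7,interpolation=cv2.INTER_CUBIC))
o=bot.get_obs();print(o["ee_pos"],o["tool_rot"],o["force"],o["torque"],o["finger_gap"])
E
```

```text
[ 0.59957272 -0.05946913  0.11717129] [-8.98812414e+01 -2.09791920e-02 -9.44803559e+01] [0.50614054 0.71971841 0.61491831] [-0.04339065  0.00794754  0.0259841 ] 0.03328527297248372
```

View pics/w6.png

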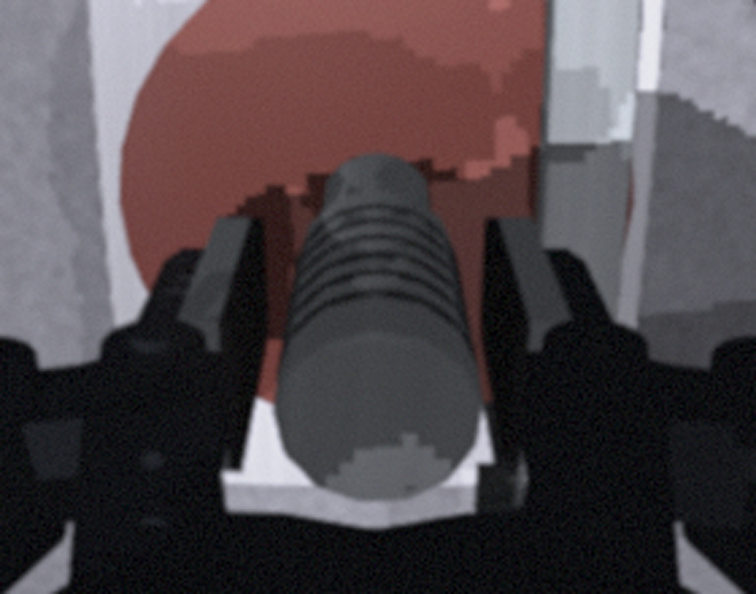

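send_rows:
  motion:
    - {"dp":[0.0004,0,0],"rotation":[0,0,0],"grip":161}
    - {"dp":[0.0004,0,0],"rotation":[0,0,0],"grip":165}
    - {"dp":[0.0004,0,0],"rotation":[0,0,0],"grip":168}
    - {"dp":[0.0004,0,0],"rotation":[0,0,0],"grip":168}

```text
clock: 9.2
ee_pos: [0.5993, -0.0598, 0.1166]
tool_rot: [-89.9, -0.0, -94.5]
force: [0.3, -0.4, 0.1]
finger_gap: 0.0287
```

```bash
python3 - <<'E'
from workcell import bot
from h import *
import cv2
p,d=bot.get_image("wrist");cv2.imwrite("pics/w7.png",cv2.resize(p[250:400,240:400],None,fx=4,fy=4,interpolation=cv2.INTER_CUBIC))
o=bot.get_obs();print(o["ee_pos"],o["tool_rot"],o["force"],o["torque"],o["finger_gap"])
E
```

```text
[ 0.59923522 -0.05982191  0.11655538] [-8.99363661e+01 -1.64283395e-02 -9.44786775e+01] [0.92150146 0.28491483 1.11715909] [-0.00746147  0.00352225  0.0325596 ] 0.02945326318213154
```

View pics/w7.png

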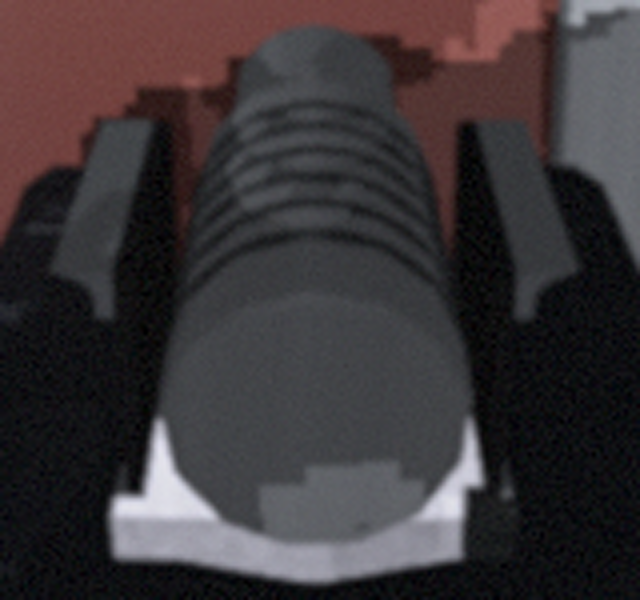

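send_rows:
  motion:
    - {"dp":[0,0,0],"rotation":[0,0,0],"grip":172}
    - {"dp":[0,0,0],"rotation":[0,0,0],"grip":176}
    - {"dp":[0,0,0],"rotation":[0,0,0],"grip":180}
    - {"dp":[0,0,0],"rotation":[0,0,0],"grip":180}
  newtons: 20

```text
clock: 9.75
ee_pos: [0.5993, -0.0598, 0.1167]
tool_rot: [-89.9, -0.0, -94.5]
force: [-0.7, 0.1, -0.1]
finger_gap: 0.0253
```

```bash
python3 - <<'E'
from workcell import bot
o=bot.get_obs();print(o["ee_pos"],o["tool_rot"],o["force"],o["torque"],o["finger_gap"])
E
```

```text
[ 0.59927117 -0.05982481  0.11670564] [-8.99252370e+01 -1.51906352e-02 -9.44828647e+01] [-0.68653759  0.14558602 -0.07932172] [-0.01334524  0.04529453 -0.06001979] 0.025264305683073605
```

send_rows:
  motion:
    - {"dp":[0,0,0],"rotation":[0,0,0],"grip":220}
    - {"dp":[0,0,0],"rotation":[0,0,0],"grip":220}
    - {"dp":[0,0,0],"rotation":[0,0,0],"grip":220}
    - {"dp":[0,0,0],"rotation":[0,0,0],"grip":220}
  newtons: 45

```text
clock: 10.25
ee_pos: [0.5994, -0.0599, 0.1168]
tool_rot: [-89.9, -0.0, -94.5]
force: [0.3, 1.1, 1.3]
finger_gap: 0.0248
```

```bash
python3 - <<'E'
from workcell import bot
import cv2
o=bot.get_obs();print(o["ee_pos"],o["tool_rot"],o["force"],o["torque"],o["finger_gap"])
p,d=bot.get_image("scene");cv2.imwrite("pics/s8.png",cv2.resize(p[200:380,180:380],None,fx=4,fy=3.3,interpolation=cv2.INTER_CUBIC))
E
```

```text
[ 0.59938437 -0.05985197  0.11679665] [-8.99120108e+01 -1.80783626e-02 -9.44806532e+01] [0.29687942 1.08062711 1.33548791] [-0.026164    0.0347388   0.02029609] 0.024784648744482517
```

View pics/s8.png

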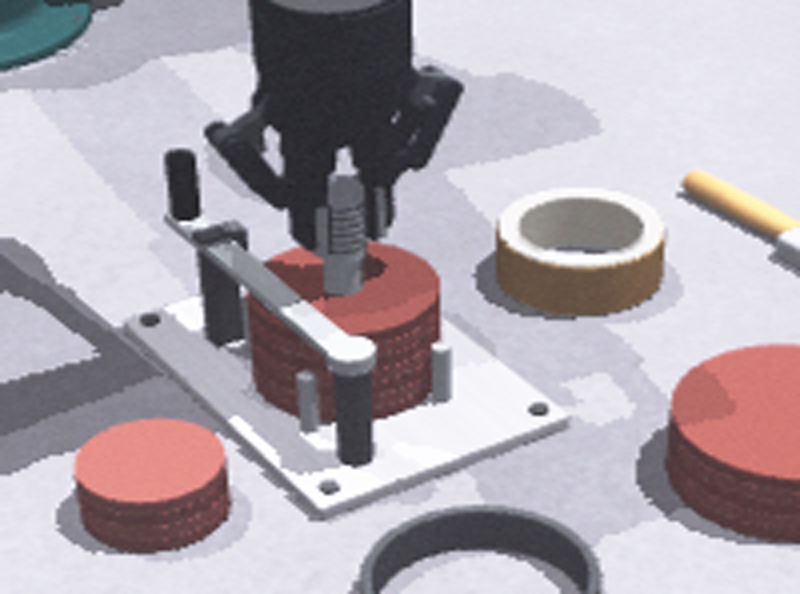

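send_rows:
  motion:
    - {"dp":[0,-0.001,0],"rotation":[0,0,0],"grip":220}
    - {"dp":[0,-0.003,0],"rotation":[0,0,0],"grip":220}
    - {"dp":[0,-0.005,0],"rotation":[0,0,0],"grip":220}
    - {"dp":[0,-0.007,0],"rotation":[0,0,0],"grip":220}
    - {"dp":[0,-0.009,0],"rotation":[0,0,0],"grip":220}
    - {"dp":[0,-0.01,0],"rotation":[0,0,0],"grip":220}
    - {"dp":[0,-0.01,0],"rotation":[0,0,0],"grip":220}
    - {"dp":[0,-0.01,0],"rotation":[0,0,0],"grip":220}

```text
clock: 11.3
ee_pos: [0.5992, -0.0598, 0.1266]
tool_rot: [-89.9, -0.0, -94.5]
force: [-0.2, -0.4, -2.4]
finger_gap: 0.0249
```

```bash
python3 - <<'E'
from workcell import bot
import cv2
o=bot.get_obs();print(o["ee_pos"],o["tool_rot"],o["force"],o["torque"],o["finger_gap"])
p,d=bot.get_image("scene");cv2.imwrite("pics/s9.png",cv2.resize(p[200:320,200:340],None,fx=5,fy=5,interpolation=cv2.INTER_CUBIC))
E
```

```text
[ 0.59919379 -0.05979117  0.12659034] [-8.99353270e+01 -1.59070929e-02 -9.44792306e+01] [-0.23222829 -0.41082863 -2.42599917] [ 0.05181866  0.03261114 -0.00070861] 0.024919136549097148
```

View pics/s9.png

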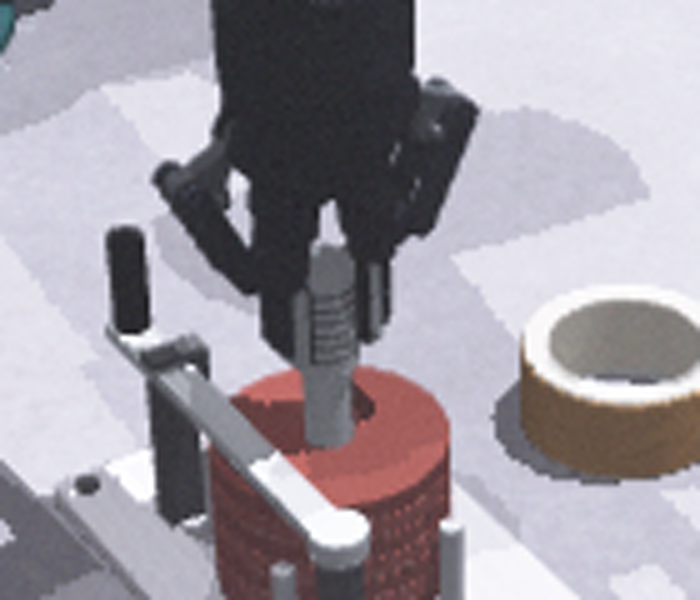

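send_rows:
  motion:
    - {"dp":[0,-0.002,0],"rotation":[0,0,0],"grip":220}
    - {"dp":[0,-0.005,0],"rotation":[0,0,0],"grip":220}
    - {"dp":[0,-0.008,0],"rotation":[0,0,0],"grip":220}
    - {"dp":[0,-0.011,0],"rotation":[0,0,0],"grip":220}
    - {"dp":[0,-0.014,0],"rotation":[0,0,0],"grip":220}
    - {"dp":[0,-0.017,0],"rotation":[0,0,0],"grip":220}
    - {"dp":[0,-0.02,0],"rotation":[0,0,0],"grip":220}
    - {"dp":[0,-0.023,0],"rotation":[0,0,0],"grip":220}
    - {"dp":[0,-0.025,0],"rotation":[0,0,0],"grip":220}
    - {"dp":[0,-0.025,0],"rotation":[0,0,0],"grip":220}
    - {"dp":[0,-0.025,0],"rotation":[0,0,0],"grip":220}
    - {"dp":[0,-0.025,0],"rotation":[0,0,0],"grip":220}

```text
clock: 12.85
ee_pos: [0.5991, -0.0598, 0.1515]
tool_rot: [-89.9, -0.0, -94.5]
force: [-1.6, 1.1, -1.4]
finger_gap: 0.0248
```

```bash
python3 - <<'E'
from workcell import bot
from h import *
import cv2
o=bot.get_obs();print(o["ee_pos"],o["tool_rot"],o["force"],o["torque"],o["finger_gap"])
p,d=bot.get_image("scene");cv2.imwrite("pics/s10.png",cv2.resize(p[220:300,220:310],None,fx=7,fy=7,interpolation=cv2.INTER_CUBIC))
p,d=bot.get_image("wrist");cv2.imwrite("pics/w10.png",p)
E
```

```text
[ 0.59909579 -0.05976125  0.15146768] [-8.99478683e+01 -1.29632990e-02 -9.44814247e+01] [-1.57876667  1.14354283 -1.40472939] [-0.02632247 -0.02402849  0.04174318] 0.02479171727744949
```

View pics/s10.png

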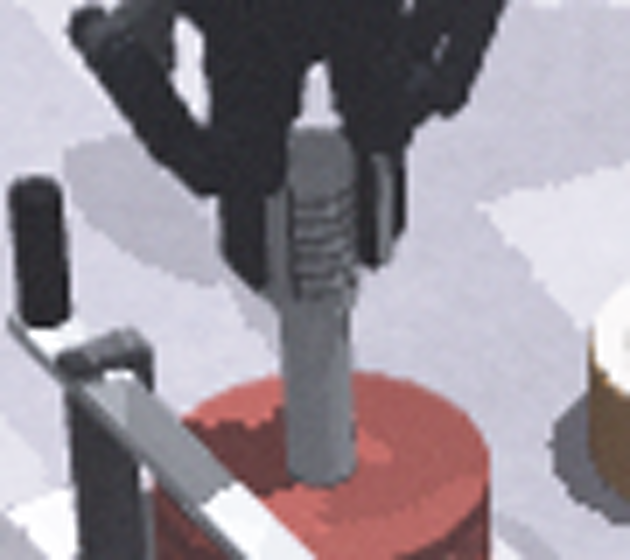

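View pics/w10.png

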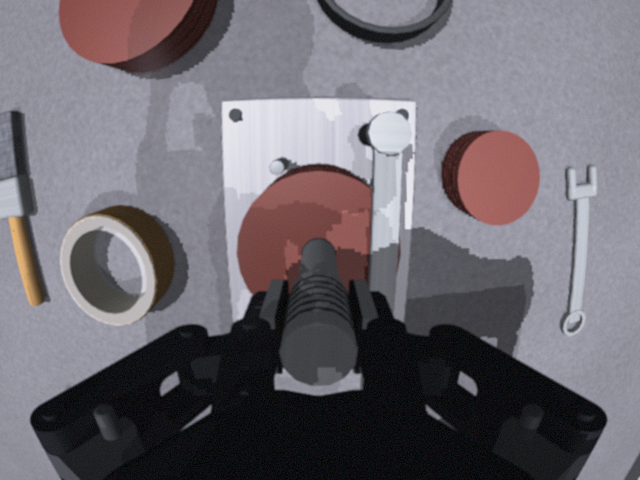

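send_rows:
  motion:
    - {"dp":[0,-0.0003,0],"rotation":[0,0,0],"grip":220}
    - {"dp":[0,-0.0003,0],"rotation":[0,0,0],"grip":220}
    - {"dp":[0,-0.0003,0],"rotation":[0,0,0],"grip":220}
    - {"dp":[0,-0.0003,0],"rotation":[0,0,0],"grip":220}

```text
clock: 13.45
ee_pos: [0.5992, -0.0598, 0.152]
tool_rot: [-89.9, -0.0, -94.5]
force: [0.9, -0.4, -1.2]
finger_gap: 0.0246
```

```bash
python3 - <<'E'
from workcell import bot
from h import *
import cv2
o=bot.get_obs();print(o["ee_pos"],o["tool_rot"],o["force"],o["torque"],o["finger_gap"])
s=bot.camera_model("scene")
p,d=bot.get_image("scene")
for z in (.157,.187,.192,.197): print(z,proj(s,[.5993,-.0597,z]))
# shoulder: barrel bottom 95mm above foot
for z in (.082,.107,.137,.142,.147): print(z,proj(s,[.5993,-.0597,z]))
cv2.imwrite("pics/s11.png",cv2.resize(p[225:295,235:305],None,fx=8,fy=8,interpolation=cv2.INTER_CUBIC))
p0=cv2.imread("pics/scene0.png");a,b=p0[240:300,255:275].mean(1).astype(int),p[225:300,255:275].mean(1).astype(int)
cv2.imwrite("pics/s11b.png",np.hstack([cv2.resize(p0[225:300,235:295],None,fx=6,fy=6),cv2.resize(p[225:300,235:295],None,fx=6,fy=6)]))
E
```

```text
[ 0.59924193 -0.05981419  0.15197104] [-8.99259274e+01 -1.67637749e-02 -9.44807997e+01] [ 0.87580492 -0.42882908 -1.24829955] [ 0.02353411 -0.04924201  0.011794  ] 0.02459375582948667
0.157 [264.37644203 256.03184313]
0.187 [263.81193074 243.18589638]
0.192 [263.71611195 241.00545635]
0.197 [263.6197874  238.81350724]
0.082 [265.71397983 286.46868201]
0.107 [265.27936689 276.57868554]
0.137 [264.74315554 264.37672863]
0.142 [264.65218255 262.30655891]
0.147 [264.56074172 260.22574312]
```

View pics/s11b.png

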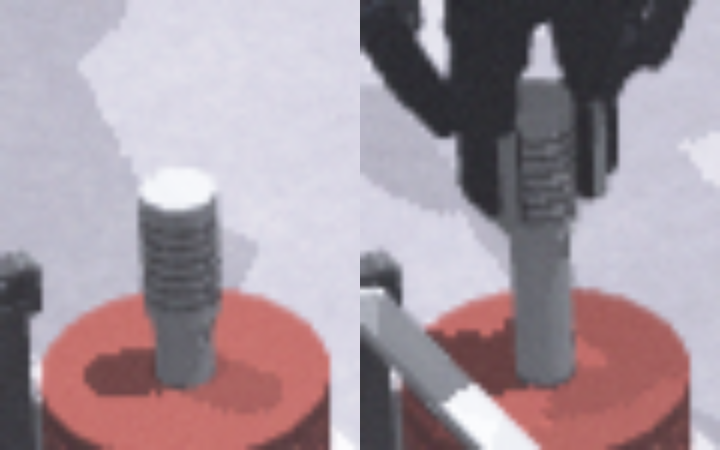

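```bash
python3 - <<'E'
from workcell import bot
import cv2,numpy as np
p0=cv2.imread("pics/scene0.png");p,_=bot.get_image("scene")
for r in range(230,292): print(r,p0[r,263:268].mean(0).astype(int),p[r,263:268].mean(0).astype(int))
o=bot.get_obs();print(o["ee_pos"])
q,_=bot.get_image("wrist");cv2.imwrite("pics/w12.png",cv2.resize(q[210:310,250:390],None,fx=5.5,fy=5.5,interpolation=cv2.INTER_CUBIC))
E
```

```text
230 [228 214 215] [153 143 144]
231 [228 215 216] [163 150 151]
232 [229 216 218] [169 155 157]
233 [231 220 222] [187 172 174]
234 [230 219 220] [188 173 175]
235 [231 218 220] [198 182 183]
236 [232 221 223] [215 199 202]
237 [232 222 222] [218 203 204]
238 [231 221 222] [139 130 129]
239 [230 216 218] [107 100  98]
240 [229 216 217] [106  99  96]
241 [230 217 219] [104  98  96]
242 [230 216 219] [105  98  97]
243 [231 217 220] [106  99  97]
244 [230 217 219] [109 102 100]
245 [231 219 220] [109 101 100]
246 [231 219 221] [108 102  99]
247 [230 218 220] [112 106 103]
248 [228 215 217] [90 83 82]
249 [229 215 217] [98 92 90]
250 [230 218 220] [107 101  99]
251 [230 218 219] [78 73 73]
252 [230 217 219] [103  96  95]
253 [248 244 243] [93 86 86]
254 [250 247 246] [89 83 82]
255 [250 246 245] [110 104 102]
256 [250 247 245] [82 76 75]
257 [249 246 244] [99 93 92]
258 [249 246 244] [99 92 93]
259 [232 225 222] [85 79 78]
260 [141 132 131] [106 101  99]
261 [110 101 101] [87 80 81]
262 [109 102 100] [100  92  90]
263 [92 87 86] [107 100  99]
264 [89 83 83] [109 102 101]
265 [102  95  96
[... 164 characters left out ...]
4]
271 [80 75 75] [114 107 106]
272 [103  95  95] [116 109 108]
273 [86 81 81] [117 111 109]
274 [94 86 88] [118 110 107]
275 [100  94  92] [117 110 108]
276 [84 79 78] [118 110 110]
277 [105  96  97] [117 110 109]
278 [108 102 100] [117 109 109]
279 [109 102 101] [116 109 107]
280 [107  99  99] [117 110 109]
281 [105  98  99] [117 110 108]
282 [106  98  99] [114 108 106]
283 [107  99  99] [114 107 106]
284 [106 100 100] [115 108 107]
285 [108 100 101] [114 107 107]
286 [105  99  99] [117 109 107]
287 [108 101 102] [116 109 107]
288 [108 101 101] [106  99  98]
289 [ 91  88 107] [ 85  82 116]
290 [101 104 174] [101 103 180]
291 [108 111 193] [103 105 184]
[ 0.59922478 -0.05978707  0.15194041]
```

View pics/w12.png

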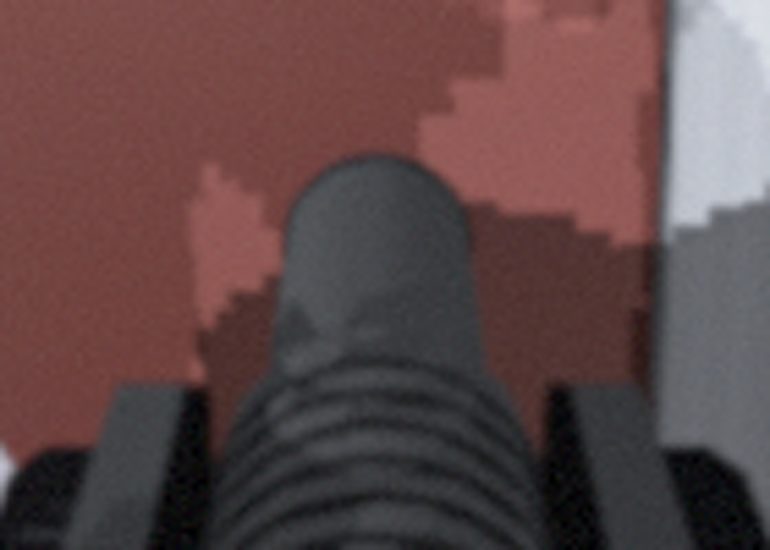

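```bash
python3 - <<'E'
from workcell import bot
import cv2,numpy as np
from h import *
s=bot.camera_model("scene")
a=cv2.imread("pics/scene0.png").astype(float)
b=cv2.resize(cv2.imread("pics/s8.png"),(200,180),interpolation=cv2.INTER_AREA).astype(float)
c,_=bot.get_image("scene");c=c.astype(float)
zs=np.arange(.1,.2,.0003)
def prof(img,r0,c0):
    out=[]
    for z in zs:
        u,v=proj(s,[.5993,-.0597,z])
        x=np.arange(u-1.5,u+2,1.)
        out.append(cv2.remap(img.mean(2).astype(np.float32),(x-c0).astype(np.float32)[None],np.full((1,len(x)),v-r0,np.float32),cv2.INTER_LINEAR).mean())
    return np.array(out)
P=[prof(a,0,0),prof(b,200,180),prof(c,0,0)]
for i in (0,1):
  best=[]
  for k in range(80,150):
    sel=(zs>.108)&(zs<.145);idx=np.where(sel)[0];idx=idx[idx+k<len(zs)]
    best.append((np.corrcoef(P[i][idx],P[2][idx+k])[0,1],k*.0003))
  print(sorted(best)[-4:])
E
```

```text
[(np.float64(0.8066622730231708), 0.0363), (np.float64(0.8094046441763001), 0.035399999999999994), (np.float64(0.8679018460986258), 0.036), (np.float64(0.8689949726261179), 0.035699999999999996)]
[(np.float64(0.8112959260156278), 0.035399999999999994), (np.float64(0.8324042797752049), 0.0363), (np.float64(0.8759751488954377), 0.035699999999999996), (np.float64(0.8829565776115958), 0.036)]
```

```bash
python3 - <<'E'
from workcell import bot
o=bot.get_obs();print(o["clock"],o["ee_pos"],o["force"],o["finger_gap"])
print(bot.finish_job())
E
```

```text
13.65 [ 0.599217   -0.05980019  0.15196134] [-1.10804022  0.11391169 -2.54772483] 0.024698328792047728
the job is handed in; nothing more can be done
None
```

I swung the bar by its knob into the catch, then drew the spindle straight up about 35 mm. It ended held upright in the gripper, and I handed the job in at 13.65 s.

- **Bar:** it stopped at the end of its swing with about 12 N of push. The knob stood about 0.6 mm from where I worked out home to be. The pictures showed it under the catch roof and parallel to the plate, and still latched after the lift.
- **Spindle:** I centred the gripper on it before closing. Sideways force read 2 N or less in every check during the grip and lift. At the end the gripper was within 0.1° of vertical.
- **Height:** two checks disagreed slightly. The arm's own position gave a 35.1 to 35.2 mm rise, while matching the barrel's grooves in the scene pictures gave about 35.8 mm. I left it there, as the difference is within the camera's accuracy.
- **Dark ring:** I could not see it clearly. There was only a faint darkening at the stack's top edge, so its level rests on the two rise figures.
- **Discs and other things:** the discs looked still down. The other things looked undisturbed in the views I checked, though I made no separate measurement of them.

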